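# Weigh the produce caddy on a hand scale

## Task

Weigh the caddy of produce with the spring hand scale that is hooked under its carrying rail. First turn the knob on top of the scale back to its zero stop, so that the peak pointer forgets the last weighing; then take the scale by its housing and raise it smoothly until the caddy hangs a good two centimetres clear of the worktop, and keep it hanging still for a couple of seconds, without jerks that throw the peak pointer far past the live pointer. Set the caddy, with all its produce, gently back down where it stood and let go, leaving the things around it alone, the scale standing on the rail as before and its peak pointer still showing the weight.

Things in the scene. Friction and masses are not known exactly. Their poses are not given: they have to be found in the camera images.
- caddy: slatted light-wood caddy standing on the worktop, 130 (x) x 217 (y) x 146 mm; 0.45 to 0.85 kg with the tomato, lemon and garlic bulb in it; yaw up to 0.5 rad either way. Origin: centre of its underside, z up, y along its length. A flat wooden carrying rail, 26 mm wide and 10 mm thick, runs along y over its middle between end uprights (y = +-104 mm); rail top at z = 140 mm, inner floor at z = 14 mm
- scale_grip (a point): centre of the housing of the hand scale (0.2 kg, loose), a metal box 62 (x) x 54 (y) x 72 mm (z), black ribs on its four upright sides; z up. Its foot, 36 mm below, stands on the caddy's rail near mid-length, y along the rail; the hook's play lets it twist on the rail by up to 0.1 rad. Its top, 36 mm above, is a white dial with the knob on it. Grip two opposite sides; the knob fits between the fingers
- knob_grip (a point): centre of the bar grip of the black reset knob, on its vertical axis, 56 mm above scale_grip. The bar is 34 mm long (this point's y axis, turning with the knob), 11 mm thick and 23 mm high (11.5 mm below to 11.5 above this point); a 27 mm disc under it reaches to 15.5 mm below this point, the dial lies 20 mm below. The thin peak pointer sticks out of the disc to +y
- peak_knob (a joint): angle of the reset knob and the peak pointer fixed to it, rad. 0: at its zero stop, bar and pointer along the housing's +y; grows clockwise seen from above, so resetting is a counter-clockwise turn by this angle (0.6 to 1.3 at the start). Very light friction (0.006 N m), stays where left. A pin on the live pointer pushes it up-scale and leaves it at the highest reading
- live_pointer (a joint): angle of the live pointer under the peak pointer, rad: 0 with no load, growing clockwise; 80 rad per m of hook travel, about 2.6 rad per kg hung on the hook (one tick of the dial, 100 g, is 0.262 rad)
- hook (a joint): travel of the sprung J-hook down out of the housing, m: 0 unloaded, 0.034 at most; spring 300 N/m. Its flat seat, 36 mm wide along the rail, passes under the rail with 2 mm of play below and 1.5 mm at each side. The hanging caddy draws it out about 15 to 26 mm, so the caddy leaves the worktop only once the housing has been raised by that much and the play
- hook_seat (a point): middle of the hook's seat, on which the rail's underside hangs; 48 mm below scale_grip when unloaded
- live_tip (a point): tip of the live pointer, 21 mm from the dial's centre; its y axis is the direction the pointer points in
- peak_tip (a point): tip of the peak pointer, 21 mm from the dial's centre; its y axis is the direction the pointer points in
- tomato: tomato, 69 mm across and 71 mm high, loose in the caddy; origin at its underside as placed
- lemon: lemon, 83 x 58 x 58 mm, loose in the caddy; origin at its underside as placed
- garlic: garlic bulb, 53 mm across, loose in the caddy; origin at its underside as placed
- mug: bystander: white mug, 82 mm across, 97 mm high, on the worktop to the left of the caddy; origin at its underside
- tin: bystander: low food tin, 76 mm across, 58 mm high, on the worktop to the right of the caddy; origin at its underside
- peeler: bystander: peeler, 170 x 25 x 18 mm, lying on the worktop to the left of the caddy; origin at its underside

How it is judged:
On the way, in this order (a step that is already met when the one before it is completed fails the run):
1. the peak pointer is turned back to its zero stop (value of joint peak_knob below 0.12 rad), for 0.2 s.
2. the caddy hangs on the scale clear of the worktop, level and still, with the peak pointer close by the live pointer (height (world z) of caddy above 0.012 m and value of joint hook above 0.01 m and angle between caddy's own z axis and vertical below 0.25 rad and linear speed of caddy below 0.03 m/s and angle between the y axis of peak_tip and the y axis of live_tip, either way round below 0.26 rad), for 1 s.
At the end, for the whole second after the job is handed in: The caddy stands upright on the worktop at rest, within 6 cm of where it began; the scale stands upright (within 0.1 rad) with its foot on the rail and its hook slack (pulled out less than 4 mm); the peak pointer is left at the weight just taken (above 0.9 rad) (height (world z) of caddy below 0.006 m and angle between caddy's own z axis and vertical below 0.05 rad and distance of caddy from where it was at the start of the episode below 0.06 m and linear speed of caddy below 0.01 m/s and linear speed of tomato below 0.02 m/s and angle between scale_grip's own z axis and vertical below 0.1 rad and z of scale_grip in the frame of caddy between 0.171 and 0.181 m and value of joint hook below 0.004 m and value of joint peak_knob above 0.9 rad); the robot touches nothing.
It fails at once if the caddy is tipped by more than about 25 degrees (angle between caddy's own z axis and vertical above 0.45 rad).
It fails at once if the tomato, lemon or garlic leaves the caddy (distance between any of tomato, lemon, garlic and caddy above 0.14 m).
It fails at once if the mug, the tin or the peeler beside the caddy is shoved by more than 3 cm (distance of any of mug, tin, peeler from where it was at the start of the episode above 0.03 m).
It fails at once if the caddy is dropped or slammed down (near the worktop faster than 0.3 m/s) (height (world z) of caddy below 0.01 m and linear speed of caddy above 0.3 m/s).
It also fails if it takes over 64 s, if anything falls off the work surface, if the arm or the gripper's body presses on something with over 40 N, if the wrist force passes 120 N, or if a joint passes its speed limit or range.

## Robot

A 6-joint arm with a two-finger parallel gripper is mounted at the origin on a cart in front of the work surface, level with it; the furniture and walls round the work are solid. World frame = base frame: x ahead of the robot, y to its left, z up, the work surface at z = 0. Lengths are in m, angles in rad, forces in N, time in s.
With the tool pointing down it reaches from about 0.25 to 0.775 m from the base axis. Payload 4 kg.
Tool frame: the origin (TCP) lies midway between the tips of the shut fingers; the grasp point (between the pads) lies grip_point_offset behind it (grip_point_offset is the distance from the TCP to the grasp point, in m); z points along the fingers, y is the line along which they close (so a half turn about z gives the same grasp; the last joint's range is limited). The gripper opens to 94 mm and grips with 3 to 60 N. Pads are 16 mm wide; open, the fingers measure 119 mm over their backs; the gripper's body (75 mm by 177 mm) begins 78 mm behind the grasp point.
Start: joints at [1.189, 0.087, 1.371, -0, 1.684, -0.103], TCP at [0.151, 0.529, 0.18] pointing down, gripper open.
Joint ranges: [-3.1, 3.1], [-0.76, 2.03], [0.27, 2.55], [-1.08, 4.22], [0.17, 2.65], [-2.57, 2.57]. Speed limits (rad/s): [2.79, 2.79, 3.14, 3.14, 3.14, 3.14].

## Interface

Orientations are given as [roll, pitch, yaw] about the fixed x, y, z axes, in that order (R = Rz(yaw) Ry(pitch) Rx(roll)).
In Python, from bench import * gives the robot as it stands. The module is installed in compiled form; this text tells all that it offers.
- The arm moves only by the tool apply_moves, never from a script. Its argument "commands" is a list of rows, each a list of 7 numbers: the turn, a rotation vector about the world's x, y, z in rad, then the shift along the world's x, y, z in m, then the opening in per cent of the stroke, from 0 (shut) to 100 (fully open). In form: [[ax, ay, az, x, y, z, jaw], ...]. A call has exactly 5 rows; each row is the pose to reach, as a shift and turn from the pose commanded when the call began; what a row does not reach only later rows make up. A row lasts 1/10 s, in which the tool goes at most 50 mm and 8.59 degrees, less where a joint would pass 70% of its speed; a pose out of reach is approached as far as the arm can. A call with a gripper value outside its range is refused whole. The fingers move at their own pace and stop on an object; the grip force is fixed at half the most. Time passes only in rows, so rows that repeat a pose let the fingers close, or fill a call up. It gives the time, the measured TCP pose, the force, the opening and the grip force at its end, in the units of the state.
- get_obs(): the state, without advancing time (a new reading comes with each control period).
- snapshot(name): name is "side" or "top" or "wrist"; returns a dict with "pixels" (384x512x3 uint8, red, green, blue), "vertical_fov" (degrees; the focal length in pixels is half the picture's height over the tangent of half this angle, whatever the lens; pixels are square), "cx", "cy" (the principal point, pixels), "rvec" (rotation vector, rad) and "tvec" (3), from world to camera coordinates, as OpenCV has them. Camera axes: x right, y down, z forward; pixel columns grow to the right and rows downward; lengths in m; the calibration is good to about 2 mm. A picture is of the moment at which its call begins. There is no depth.
- close_job(): hands the job in; it is judged then, once.
Trained networks look in the newest picture that a camera, given by its name, has taken for a name from the list of things; names that differ only in an ending like _2 or _b are one class to them, and where a whole thing is asked for, a point or a joint stands for the part that bears it (a point fixed in the world has none). Each returns a list of dicts, best first, with "score" (0 to 1); they miss things now and then, are a little off and sometimes report something else, mostly with a low value. They report only what shows in the picture. A call takes as long as a camera call.
- masks_of(camera, query): "mask" (384x512 bool, what is visible of it) and "extent" ([left, top, right, bottom] in pixels, round what is visible of it).
- place_of(camera, query): "pixel" ([column, row] in pixels: a listed point, or the origin of a listed thing).
The state is a dict: "time": time; "joint_positions": joint angles; "qvel": joint speeds; "joint_torque": joint torques, N m; "tool_pos": TCP position; "ee_rot": TCP orientation; "wrist_force": force on the tool from outside, world axes, zero at the start; "wrist_torque": the same for the moment, N m; "width": finger opening in m; "finger_force": force on a finger pad.
Only numpy, scipy, OpenCV 4.12 (cv2) and the standard library are available. Lean on these libraries where they do the work, as an engineer would, in place of code of your own. Each camera call takes 0.05 s, during which the arm holds its last target. There are 200 camera calls.

## Working session

There is one attempt and no reset: what is moved stays moved. The work goes in short steps, Python scripts to look and compute and a tool call to move; the robot and the scene stay as the last step left them, time stands still between calls to the robot, and variables do not carry over. Pictures are saved under pics/ and viewed, at most 11 in all, crops included, and the job is handed in when it is done.

Besides the shell and the picture viewer there is one more tool, called after ">>>" by a JSON object that holds its "op" and its "data". apply_moves: Moves the arm, as the interface text tells. Its arguments: {"type":"object","properties":{"commands":{"type":"array"}},"required":["commands"]}

```bash
mkdir -p pics; cat > h.py <<'E'
from bench import *
import numpy as np, cv2
def cam(s):
    R=cv2.Rodrigues(np.array(s["rvec"],float))[0]; t=np.array(s["tvec"],float).ravel()
    f=192/np.tan(np.radians(s["vertical_fov"])/2); return R,t,f
def ray(s,p):
    R,t,f=cam(s); d=R.T@np.array([(p[0]-s["cx"])/f,(p[1]-s["cy"])/f,1.]); return -R.T@t,d/np.linalg.norm(d)
def atz(s,p,z):
    o,d=ray(s,p); return o+d*(z-o[2])/d[2]
def tri(obs):
    A=0;b=0
    for s,p in obs:
        o,d=ray(s,p);M=np.eye(3)-np.outer(d,d);A=A+M;b=b+M@o
    return np.linalg.solve(A,b)
def proj(s,X):
    R,t,f=cam(s);c=R@np.array(X)+t; return [s["cx"]+f*c[0]/c[2],s["cy"]+f*c[1]/c[2]]
def save(s,n): cv2.imwrite("pics/"+n,cv2.cvtColor(s["pixels"],cv2.COLOR_RGB2BGR))
E
python3 - <<'E'
from h import *
np.set_printoptions(precision=3,suppress=True)
S={}
for c in("side","top"):
    S[c]=snapshot(c)
    P={}
    print(c,cam(S[c])[2],-cam(S[c])[0].T@cam(S[c])[1])
    for q in("caddy","scale_grip","knob_grip","peak_tip","live_tip","mug","tin","peeler"):
        r=place_of(c,q); print(q,[(np.round(x["pixel"],1).tolist(),round(x["score"],2)) for x in r[:2]])
        if r: S[c+q]=r[0]["pixel"]
for q in("caddy","scale_grip","knob_grip","peak_tip","live_tip","mug","tin","peeler"):
    if "side"+q in S and "top"+q in S: print(q,tri([(S[c],S[c+q]) for c in("side","top")]))
o=get_obs();print({k:o[k] for k in("time","tool_pos","ee_rot","width","wrist_force")}); 
try: print(grip_point_offset)
except Exception as e: print(e)
im=np.hstack([S["side"]["pixels"],S["top"]["pixels"]])
save({"pixels":cv2.resize(im,(800,300),interpolation=cv2.INTER_AREA)},"a.png")
E
```

```text
side 478.1984517919679 [ 0.821 -1.001  1.073]
caddy [([236.2, 244.1], 0.93)]
scale_grip [([236.4, 201.1], 0.95)]
knob_grip []
peak_tip [([230.9, 183.5], 0.74), ([236.2, 183.3], 0.62)]
live_tip []
mug [([287.1, 167.7], 0.95), ([232.1, 254.7], 0.69)]
tin [([212.1, 336.6], 0.91)]
peeler [([258.1, 173.0], 0.52)]
top 460.8321703349236 [ 0.172 -0.014  1.626]
caddy [([268.7, 208.5], 0.77)]
scale_grip [([272.3, 199.7], 0.8)]
knob_grip [([271.1, 190.8], 0.54)]
peak_tip [([266.2, 194.4], 0.63)]
live_tip [([272.9, 196.1], 0.59), ([271.1, 194.8], 0.18)]
mug [([149.9, 192.8], 0.94)]
tin [([356.2, 191.3], 0.69)]
peeler [([169.1, 216.1], 0.79), ([252.8, 213.1], 0.42)]
caddy [ 0.476 -0.065 -0.006]
scale_grip [ 0.476 -0.069  0.173]
peak_tip [ 0.47  -0.054  0.229]
mug [ 0.538  0.361 -0.011]
tin [ 0.524 -0.386 -0.002]
peeler [ 0.449  0.288 -0.001]
{'time': 0.9, 'tool_pos': array([0.151, 0.529, 0.18 ]), 'ee_rot': array([3.142, 0.   , 2.863]), 'width': 0.09411909474499972, 'wrist_force': array([0.177, 0.302, 0.783])}
0.0188
```

View crops.

View pictures.

```bash
python3 - <<'E'
from h import *
s=snapshot("side");t=snapshot("top")
a=cv2.resize(s["pixels"][130:290,150:320],(510,480),interpolation=cv2.INTER_CUBIC)
b=cv2.resize(t["pixels"][140:260,230:310],(280,420),interpolation=cv2.INTER_CUBIC)
c=np.zeros((480,790,3),np.uint8);c[:,:510]=a;c[:420,510:]=b
save({"pixels":c},"b.png")
E
```

```text
(no output)
```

View pics/a.png

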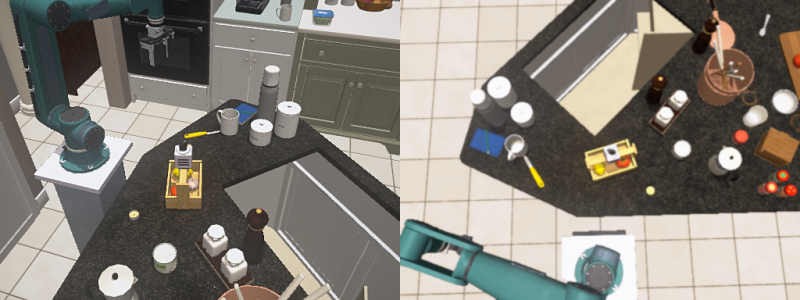

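View pics/b.png

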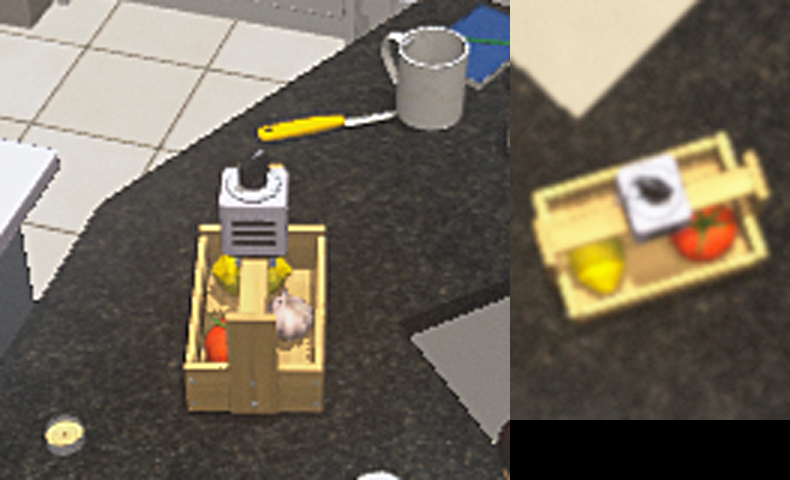

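The top view shows the caddy at yaw about +0.28, the scale at mid-rail with its peak pointer up and left. The mug, peeler and tin are well clear. I'm approaching to a viewpoint above the scale.

>>> {"op": "apply_moves", "data": {"commands": [[0,0,-0.134,0.022,-0.04,0.012,100],[0,0,-0.268,0.043,-0.08,0.024,100],[0,0,-0.402,0.065,-0.12,0.036,100],[0,0,-0.536,0.087,-0.16,0.048,100],[0,0,-0.67,0.108,-0.2,0.06,100]]}}

```text
time: 1.5
tool_pos: [0.2598, 0.3272, 0.241]
ee_rot: [3.141, 0.0, 2.188]
wrist_force: [1.0, 0.3, 0.3]
width: 0.0939
finger_force: 0.0
```

>>> {"op": "apply_moves", "data": {"commands": [[0,0,-0.134,0.022,-0.04,0.012,100],[0,0,-0.268,0.043,-0.08,0.024,100],[0,0,-0.402,0.065,-0.12,0.036,100],[0,0,-0.536,0.087,-0.16,0.048,100],[0,0,-0.67,0.108,-0.2,0.06,100]]}}

```text
time: 2.0
tool_pos: [0.3678, 0.127, 0.3012]
ee_rot: [3.14, -0.0, 1.517]
wrist_force: [1.1, 0.7, -0.1]
width: 0.0939
finger_force: 0.0
```

>>> {"op": "apply_moves", "data": {"commands": [[0,0,-0.134,0.022,-0.04,0.012,100],[0,0,-0.268,0.043,-0.08,0.024,100],[0,0,-0.402,0.065,-0.12,0.036,100],[0,0,-0.536,0.087,-0.16,0.048,100],[0,0,-0.67,0.108,-0.2,0.06,100]]}}

```text
time: 2.5
tool_pos: [0.4759, -0.0731, 0.361]
ee_rot: [3.141, -0.0, 0.847]
wrist_force: [0.8, 0.3, -0.5]
width: 0.0935
finger_force: 0.0
```

```bash
cat > look.py <<'E'
from h import *
import sys
np.set_printoptions(precision=4,suppress=True)
s=snapshot("wrist"); save(s,sys.argv[1])
o=get_obs();print(o["time"],o["tool_pos"],o["ee_rot"],"close ang",o["ee_rot"][2]-np.pi/2,o["joint_positions"])
print("cam",-cam(s)[0].T@cam(s)[1])
for q,z in(("caddy",0),("scale_grip",.176),("knob_grip",.232),("peak_tip",.216),("live_tip",.213)):
    for x in place_of("wrist",q)[:2]: print(q,np.round(x["pixel"],1),round(x["score"],2),atz(s,x["pixel"],z))
E
python3 look.py c.png
```

```text
2.55 [ 0.4788 -0.079   0.3605] [3.1371 0.0023 0.8359] close ang -0.7348972193056278 [-0.2772 -0.0238  1.1283 -0.0045  2.034   0.4557]
cam [ 0.5279 -0.0156  0.5647]
caddy [254.6 153.5] 0.58 [ 0.4747 -0.0661  0.    ]
caddy [239.3 167. ] 0.38 [ 0.4363 -0.066   0.    ]
knob_grip [253.2 178.6] 0.67 [ 0.4767 -0.0652  0.232 ]
peak_tip [245.7 161.9] 0.75 [ 0.4809 -0.0472  0.216 ]
live_tip [238.8 166.5] 0.36 [ 0.4708 -0.0461  0.213 ]
```

View pics/c.png

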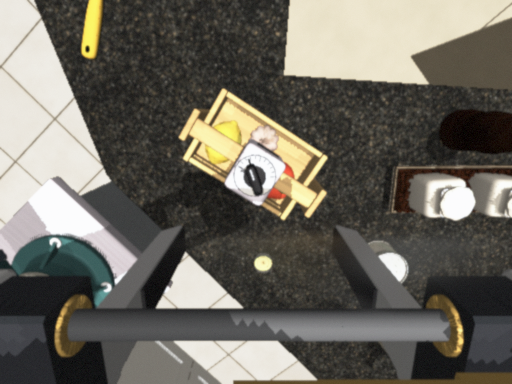

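The wrist view shows the scale at about (253,175), rail ends at (188,123) and (318,203), and the knob bar running from (246,162) to (260,190). I'll rectify it to get the angles.

```bash
cat > rect.py <<'E'
from h import *
import sys
s=snapshot("wrist"); cx,cy=float(sys.argv[2]),float(sys.argv[3])
def warp(z,half,n=390):
    # image right=-y, up=+x
    src=[];dst=[]
    for i,j in((0,0),(n,0),(n,n),(0,n)):
        X=[cx+half-2*half*j/n, cy+half-2*half*i/n, z]; src.append(proj(s,X));dst.append([i,j])
    H=cv2.getPerspectiveTransform(np.float32(src),np.float32(dst))
    return cv2.warpPerspective(s["pixels"],H,(n,n),flags=cv2.INTER_CUBIC)
save({"pixels":np.hstack([warp(.212,.045),warp(.14,.14)])},sys.argv[1])
o=get_obs();print(o["tool_pos"],o["ee_rot"][2]-np.pi/2)
print([(np.round(x["pixel"],1),round(x["score"],2),atz(s,x["pixel"],.232)) for x in place_of("wrist","knob_grip")[:2]])
E
python3 rect.py d.png 0.477 -0.066
```

```text
[ 0.474819   -0.07001491  0.36056367] -0.715639511097035
[(array([254.7, 181.3]), 0.7, array([ 0.47487333, -0.06571126,  0.232     ]))]
```

View pics/d.png

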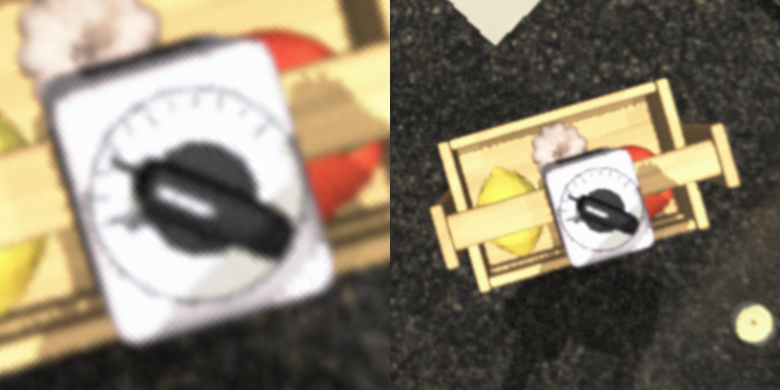

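The knob sits about 0.66 rad up-scale, the housing yaw is about 0.27, and its centre is at (0.4775, −0.067). I'm descending with the jaws perpendicular to the bar.

>>> {"op": "apply_moves", "data": {"commands": [[0,0,0.08,0.001,0.001,-0.025,100],[0,0,0.16,0.002,0.002,-0.05,100],[0,0,0.24,0.0025,0.003,-0.08,100],[0,0,0.315,0.0025,0.004,-0.1,60],[0,0,0.315,0.0025,0.004,-0.11,50]]}}

```text
time: 3.4
tool_pos: [0.4765, -0.0656, 0.2483]
ee_rot: [-3.139, 0.0, 1.17]
wrist_force: [-0.0, -0.2, -0.5]
width: 0.0812
finger_force: 0.0
```

>>> {"op": "apply_moves", "data": {"commands": [[0,0,0,0,0,-0.01,50],[0,0,0,0,0,-0.02,50],[0,0,0,0,0,-0.025,50],[0,0,0,0,0,-0.025,50],[0,0,0,0,0,-0.025,50]]}}

```text
time: 3.9
tool_pos: [0.4782, -0.0673, 0.226]
ee_rot: [3.14, -0.0, 1.167]
wrist_force: [-0.7, 0.4, 0.9]
width: 0.0475
finger_force: 0.0
```

```bash
python3 rect.py e.png 0.477 -0.066
```

```text
[ 0.47825857 -0.06739785  0.22614992] -0.4033272380601842
[(array([224. , 140.2]), 0.32, array([ 0.4823072 , -0.00376034,  0.232     ]))]
```

View pics/e.png

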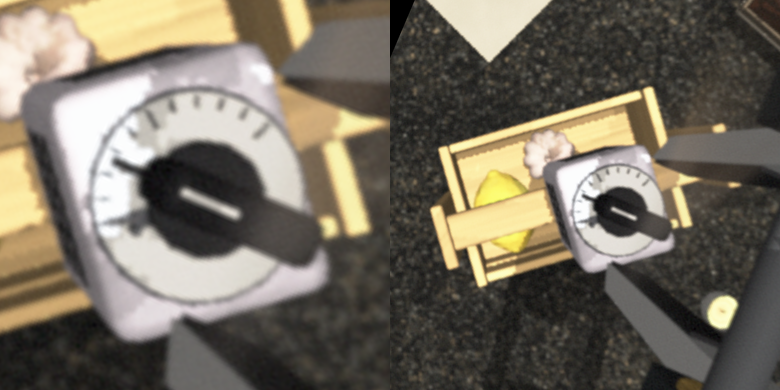

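The jaws straddle the bar symmetrically and the dial centre is at (199,195), as expected. I'm closing and then turning counter-clockwise by 0.68.

>>> {"op": "apply_moves", "data": {"commands": [[0,0,0,0,0,0,0],[0,0,0,0,0,0,0],[0,0,0,0,0,0,0],[0,0,0,0,0,0,0],[0,0,0,0,0,0,0]]}}

```text
time: 4.5
tool_pos: [0.4779, -0.0672, 0.2254]
ee_rot: [3.142, 0.0, 1.168]
wrist_force: [-0.2, 0.2, 0.4]
width: 0.0101
finger_force: 0.0
```

>>> {"op": "apply_moves", "data": {"commands": [[0,0,0,0,0,0,0],[0,0,0,0,0,0,0],[0,0,0.05,0,0,0,0],[0,0,0.1,0,0,0,0],[0,0,0.15,0,0,0,0]]}}

```text
time: 5.0
tool_pos: [0.4779, -0.0672, 0.2254]
ee_rot: [3.142, -0.0, 1.32]
wrist_force: [0.5, -0.6, -0.7]
width: 0.0008
finger_force: 0.0
```

```bash
python3 - <<'E'
from h import *
s=snapshot("wrist");t=snapshot("side")
a=cv2.resize(s["pixels"][60:280,120:380],(473,400),interpolation=cv2.INTER_CUBIC)
b=cv2.resize(t["pixels"][130:250,190:280],(300,400),interpolation=cv2.INTER_CUBIC)
save({"pixels":np.hstack([a,b])},"f.png")
for c in("side","top"):
    if c=="top": snapshot(c)
    for q in("scale_grip","knob_grip"): print(c,q,[(np.round(x["pixel"],1),round(x["score"],2)) for x in place_of(c,q)[:1]])
print("tcp in side",proj(t,get_obs()["tool_pos"]))
E
```

```text
side scale_grip [(array([231.7, 197.7]), 0.66)]
side knob_grip [(array([232. , 183.9]), 0.39)]
top scale_grip [(array([167.3, 217.3]), 0.69)]
top knob_grip []
tcp in side [np.float64(233.72574233364082), np.float64(187.373099704013)]
```

View pics/f.png

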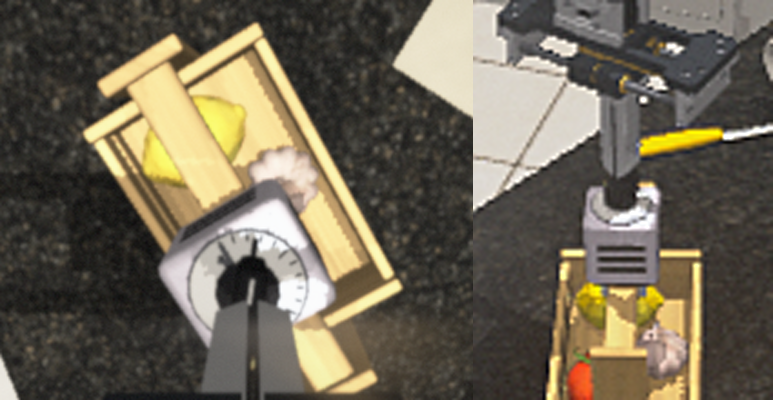

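```bash
python3 - <<'E'
from h import *
s=snapshot("wrist"); o=get_obs();print(o["tool_pos"],o["width"],o["finger_force"],o["wrist_force"])
t=o["tool_pos"];c=lambda p:((np.array(p)-[120,60])*473/260).round()
print("crop TCP",c(proj(s,t)))
for z in(.212,.2165,.2205,.2435): print(z,c(proj(s,[.477,-.067,z])))
print("cam",-cam(s)[0].T@cam(s)[1])
side=snapshot("side")
for z in(.176,.212,.2205,.2435): print("side",((np.array(proj(side,[.477,-.067,z]))-[190,130])*3.333).round()+[473,0])
E
```

```text
[ 0.47787029 -0.06722085  0.22540195] 0.0004259412290014666 0.0 [ 0.77296524  0.17126313 -0.25997328]
crop TCP [250. 299.]
0.212 [248. 288.]
0.2165 [247. 292.]
0.2205 [247. 295.]
0.2435 [247. 317.]
cam [0.49789509 0.00734646 0.4289663 ]
side [620. 236.]
side [618. 203.]
side [618. 195.]
side [617. 174.]
```

```bash
python3 - <<'E'
from h import *
s=snapshot("wrist")
u=lambda p:np.array(p)*260/473+[120,60]
for p in((222,250),(257,243)):
    X=atz(s,u(p),.2145);d=X[:2]-[.477,-.067];print(X,np.linalg.norm(d),"cw from +y:",np.arctan2(d[0],d[1]), "peak est",np.arctan2(d[0],d[1])+.28)
X=atz(s,u((253,280)),.2435)-atz(s,u((250,298)),.2435);print("mark cw",np.arctan2(X[0],X[1])+.28)
c=s["pixels"][165:245,215:300]
save({"pixels":cv2.resize(c,(765,720//1)[:2] if 0 else (638,600),interpolation=cv2.INTER_CUBIC)},"g.png")
E
```

```text
[ 0.47137194 -0.04789381  0.2145    ] 0.019917865210401016 cw from +y: -0.2864651986375491 peak est -0.006465198637549074
[ 0.4857545  -0.04860006  0.2145    ] 0.020376435736728604 cw from +y: 0.4440923582000045 peak est 0.7240923582000045
mark cw 0.6892577528340322
```

View pics/g.png

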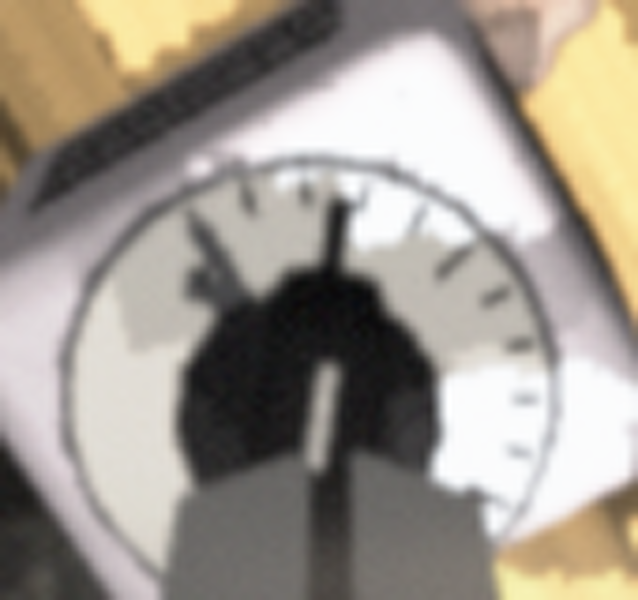

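The fingers closed fully and the bar didn't turn: the white mark is still at about 0.69 rad, and the finger ends show at bar-top height. I'll open, return to the bar's angle, go lower and close again.

>>> {"op": "apply_moves", "data": {"commands": [[0,0,-0.05,0,0,0,50],[0,0,-0.1,0,0,0,50],[0,0,-0.15,0,0,0,50],[0,0,-0.15,0,0,0,50],[0,0,-0.15,0,0,0,50]]}}

```text
time: 6.0
tool_pos: [0.4779, -0.0672, 0.2254]
ee_rot: [3.141, -0.0, 1.169]
wrist_force: [-0.0, -0.9, -1.1]
width: 0.0369
finger_force: 0.0
```

>>> {"op": "apply_moves", "data": {"commands": [[0,0,0,-0.0005,0,-0.003,50],[0,0,0,-0.0005,0,-0.006,50],[0,0,0,-0.0005,0,-0.008,50],[0,0,0,-0.0005,0,-0.008,50],[0,0,0,-0.0005,0,-0.008,0]]}}

```text
time: 6.5
tool_pos: [0.4773, -0.0672, 0.2173]
ee_rot: [-3.141, 0.0, 1.168]
wrist_force: [0.0, 0.3, 0.1]
width: 0.0423
finger_force: 0.0
```

>>> {"op": "apply_moves", "data": {"commands": [[0,0,0,0,0,0,0],[0,0,0,0,0,0,0],[0,0,0,0,0,0,0],[0,0,0,0,0,0,0],[0,0,0,0,0,0,0]]}}

```text
time: 7.0
tool_pos: [0.4773, -0.0671, 0.2175]
ee_rot: [-3.141, -0.0, 1.168]
wrist_force: [-0.8, -0.1, 0.2]
width: 0.0094
finger_force: 30.0
```

>>> {"op": "apply_moves", "data": {"commands": [[0,0,0,0,0,0,0],[0,0,0,0,0,0,0],[0,0,0,0,0,0,0],[0,0,0,0,0,0,0],[0,0,0,0,0,0,0]]}}

```text
time: 7.5
tool_pos: [0.4774, -0.0672, 0.2175]
ee_rot: [3.141, -0.0, 1.168]
wrist_force: [-0.8, 0.2, 0.4]
width: 0.0091
finger_force: 30.0
```

Gripped (30 N on the bar). Now turning counter-clockwise.

>>> {"op": "apply_moves", "data": {"commands": [[0,0,0.05,0,0,0,0],[0,0,0.11,0,0,0,0],[0,0,0.17,0,0,0,0],[0,0,0.23,0,0,0,0],[0,0,0.29,0,0,0,0]]}}

```text
time: 8.0
tool_pos: [0.4774, -0.0672, 0.2174]
ee_rot: [3.141, 0.0, 1.46]
wrist_force: [-0.5, 0.1, 0.8]
width: 0.0092
finger_force: 30.0
```

>>> {"op": "apply_moves", "data": {"commands": [[0,0,0.06,0,0,0,0],[0,0,0.12,0,0,0,0],[0,0,0.18,0,0,0,0],[0,0,0.24,0,0,0,0],[0,0,0.29,0,0,0,0]]}}

```text
time: 8.5
tool_pos: [0.4774, -0.0673, 0.2174]
ee_rot: [3.141, 0.0, 1.75]
wrist_force: [0.1, 0.7, 0.3]
width: 0.0096
finger_force: 30.0
```

>>> {"op": "apply_moves", "data": {"commands": [[0,0,0.04,0,0,0,0],[0,0,0.07,0,0,0,0],[0,0,0.1,0,0,0,0],[0,0,0.1,0,0,0,0],[0,0,0.1,0,0,0,0]]}}

```text
time: 9.0
tool_pos: [0.4774, -0.0672, 0.2173]
ee_rot: [3.142, -0.0, 1.847]
wrist_force: [-0.2, 1.1, 0.0]
width: 0.0092
finger_force: 30.0
```

```bash
python3 - <<'E'
from h import *
s=snapshot("wrist"); o=get_obs();print(o["time"],o["tool_pos"],o["ee_rot"][2]-np.pi/2,o["wrist_torque"],o["wrist_force"])
for q,z in(("peak_tip",.2155),("live_tip",.2135)):
  for x in place_of("wrist",q)[:2]: 
    X=atz(s,x["pixel"],z);d=X[:2]-[.477,-.067];print(q,x["score"],np.linalg.norm(d),np.arctan2(d[0],d[1]))
save({"pixels":cv2.resize(s["pixels"][120:280,160:360],(750,600),interpolation=cv2.INTER_CUBIC)},"i.png")
E
```

```text
9.05 [ 0.47736586 -0.06722764  0.21736069] 0.27643166532278496 [-0.00623624  0.08495047 -0.01990129] [-0.40305067  0.15855182  0.334556  ]
peak_tip 0.66 0.020532243386769938 -0.24249567868229263
live_tip 0.38 0.022509943846256725 -0.21089891005700798
```

View pics/i.png

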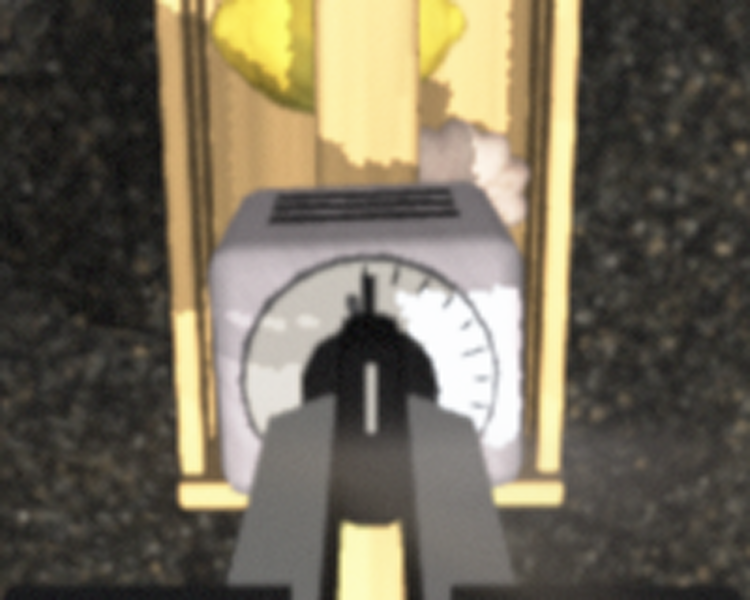

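The peak pointer now lies over the live pointer at zero, and the jaws are aligned and centred on the housing. I'm opening and descending around the housing.

>>> {"op": "apply_moves", "data": {"commands": [[0,0,0,0,0,0,100],[0,0,0,0,0,0,100],[0,0,0,0,0,0,100],[0,0,0,0,0,0,100],[0,0,0,0,0,0,100]]}}

```text
time: 9.65
tool_pos: [0.4774, -0.0673, 0.2174]
ee_rot: [3.142, 0.0, 1.848]
wrist_force: [-0.2, -1.0, 0.4]
width: 0.0457
finger_force: 0.0
```

>>> {"op": "apply_moves", "data": {"commands": [[0,0,0,0,0,0,100],[0,0,0,0,0,0,100],[0,0,0,0,0,0,100],[0,0,0,0,0,0,100],[0,0,0,0,0,0,100]]}}

```text
time: 10.15
tool_pos: [0.4774, -0.0672, 0.2174]
ee_rot: [3.142, -0.0, 1.848]
wrist_force: [0.2, 0.4, 0.2]
width: 0.0854
finger_force: 0.0
```

```bash
python3 - <<'E'
from h import *
s=snapshot("wrist"); o=get_obs();print(o["time"],o["tool_pos"],o["width"])
for q,z in(("peak_tip",.2155),("live_tip",.2135),("knob_grip",.232)):
  for x in place_of("wrist",q)[:2]: 
    X=atz(s,x["pixel"],z);d=X[:2]-[.477,-.067];print(q,x["score"],X,np.linalg.norm(d),np.arctan2(d[0],d[1]))
save({"pixels":cv2.resize(s["pixels"][100:300,130:390],(750,577),interpolation=cv2.INTER_CUBIC)},"j.png")
E
```

```text
10.2 [ 0.47738706 -0.06722873  0.21741918] 0.0898233603513182
peak_tip 0.75 [ 0.47034302 -0.04696091  0.2155    ] 0.021115886514176847 -0.32072972783881326
live_tip 0.37 [ 0.47066783 -0.04530231  0.2135    ] 0.022602789829224593 -0.28395027345211804
knob_grip 0.81 [ 0.47580517 -0.06468385  0.232     ] 0.002606174154388532 -0.47626172766369596
```

View pics/j.png

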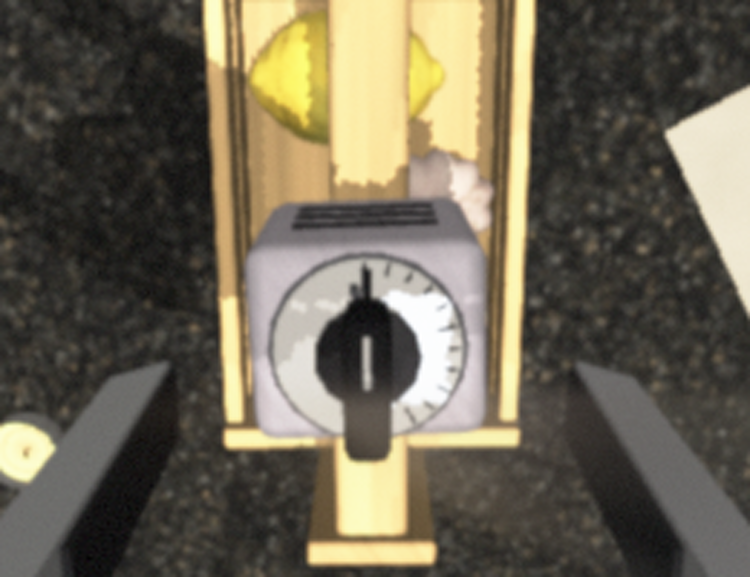

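Reset confirmed: bar and pointer lie along housing +y, and the fingers are clear on both sides. Descending.

>>> {"op": "apply_moves", "data": {"commands": [[0,0,0,0,0,-0.01,100],[0,0,0,0,0,-0.025,100],[0,0,0,0,0,-0.04,100],[0,0,0,0,0,-0.05,100],[0,0,0,0,0,-0.054,100]]}}

```text
time: 10.85
tool_pos: [0.4762, -0.0669, 0.1609]
ee_rot: [-3.138, -0.002, 1.848]
wrist_force: [0.1, -0.5, -0.1]
width: 0.0942
finger_force: 0.0
```

>>> {"op": "apply_moves", "data": {"commands": [[0,0,0,0,0,-0.003,100],[0,0,0,0,0,-0.006,100],[0,0,0,0,0,-0.006,60],[0,0,0,0,0,-0.006,0],[0,0,0,0,0,-0.006,0]]}}

```text
time: 11.35
tool_pos: [0.4777, -0.0673, 0.1579]
ee_rot: [3.141, 0.001, 1.848]
wrist_force: [-0.9, -0.4, 0.5]
width: 0.0733
finger_force: 0.0
```

>>> {"op": "apply_moves", "data": {"commands": [[0,0,0,0,0,0,0],[0,0,0,0,0,0,0],[0,0,0,0,0,0,0],[0,0,0,0,0,0,0],[0,0,0,0,0,0,0]]}}

```text
time: 11.85
tool_pos: [0.4774, -0.0674, 0.1577]
ee_rot: [3.141, 0.0, 1.848]
wrist_force: [-0.8, 0.5, 2.4]
width: 0.062
finger_force: 29.8
```

>>> {"op": "apply_moves", "data": {"commands": [[0,0,0,0,0,0.001,0],[0,0,0,0,0,0.003,0],[0,0,0,0,0,0.005,0],[0,0,0,0,0,0.0075,0],[0,0,0,0,0,0.01,0]]}}

```text
time: 12.35
tool_pos: [0.4771, -0.067, 0.1667]
ee_rot: [-3.141, -0.001, 1.848]
wrist_force: [-0.1, 0.7, -5.8]
width: 0.0622
finger_force: 29.7
```

>>> {"op": "apply_moves", "data": {"commands": [[0,0,0,0,0,0.002,0],[0,0,0,0,0,0.004,0],[0,0,0,0,0,0.006,0],[0,0,0,0,0,0.008,0],[0,0,0,0,0,0.01,0]]}}

```text
time: 12.85
tool_pos: [0.4771, -0.0671, 0.177]
ee_rot: [-3.141, -0.001, 1.848]
wrist_force: [0.3, 0.9, -8.4]
width: 0.0621
finger_force: 29.7
```

>>> {"op": "apply_moves", "data": {"commands": [[0,0,0,0,0,0.002,0],[0,0,0,0,0,0.004,0],[0,0,0,0,0,0.006,0],[0,0,0,0,0,0.008,0],[0,0,0,0,0,0.01,0]]}}

```text
time: 13.35
tool_pos: [0.4772, -0.0672, 0.1874]
ee_rot: [-3.141, -0.0, 1.848]
wrist_force: [-0.0, 1.1, -9.9]
width: 0.0622
finger_force: 29.7
```

>>> {"op": "apply_moves", "data": {"commands": [[0,0,0,0,0,0.002,0],[0,0,0,0,0,0.004,0],[0,0,0,0,0,0.006,0],[0,0,0,0,0,0.008,0],[0,0,0,0,0,0.01,0]]}}

```text
time: 13.85
tool_pos: [0.4774, -0.0672, 0.1976]
ee_rot: [3.142, 0.0, 1.848]
wrist_force: [-0.2, -0.2, -9.6]
width: 0.0619
finger_force: 29.7
```

>>> {"op": "apply_moves", "data": {"commands": [[0,0,0,0,0,0.002,0],[0,0,0,0,0,0.004,0],[0,0,0,0,0,0.006,0],[0,0,0,0,0,0.007,0],[0,0,0,0,0,0.008,0]]}}

```text
time: 14.35
tool_pos: [0.4774, -0.0672, 0.2055]
ee_rot: [3.142, -0.0, 1.848]
wrist_force: [-0.1, 0.2, -9.2]
width: 0.0619
finger_force: 29.7
```

```bash
cat > chk.py <<'E'
from h import *
np.set_printoptions(precision=4,suppress=True)
o=get_obs();print(o["time"],o["tool_pos"],o["width"],o["wrist_force"])
S={c:snapshot(c) for c in("side","top")}
s=snapshot("wrist"); dz=o["tool_pos"][2]-.1577
for q,z in(("peak_tip",.2155+dz),("live_tip",.2135+dz)):
  for x in place_of("wrist",q)[:2]: 
    X=atz(s,x["pixel"],z);d=X[:2]-[.477,-.067];print(q,x["score"],np.linalg.norm(d),np.arctan2(d[0],d[1])+.28)
for q in("caddy","scale_grip"):
    try: print(q,tri([(S[c],place_of(c,q)[0]["pixel"]) for c in S]))
    except Exception as e: print(q,e)
E
python3 chk.py
```

```text
14.35 [ 0.4774 -0.0672  0.2055] 0.061895105115818874 [-0.1228  0.1577 -9.1942]
peak_tip 0.77 0.020858280049067004 1.8728706939853204
peak_tip 0.4 0.0210941104039019 1.7389649479650153
live_tip 0.38 0.02261655810305253 1.7019493960676357
caddy [ 0.4787 -0.0612  0.008 ]
scale_grip [ 0.473  -0.0652  0.2287]
```

Force is steady and the reading is about 1.75 rad, a caddy mass of roughly 0.67 kg, so it hangs about 20 mm clear. I'll raise 6 mm more and hold.

>>> {"op": "apply_moves", "data": {"commands": [[0,0,0,0,0,0.001,0],[0,0,0,0,0,0.002,0],[0,0,0,0,0,0.004,0],[0,0,0,0,0,0.005,0],[0,0,0,0,0,0.006,0]]}}

```text
time: 15.3
tool_pos: [0.4775, -0.0672, 0.2116]
ee_rot: [3.141, 0.0, 1.848]
wrist_force: [0.6, -0.3, -9.1]
width: 0.062
finger_force: 29.7
```

>>> {"op": "apply_moves", "data": {"commands": [[0,0,0,0,0,0,0],[0,0,0,0,0,0,0],[0,0,0,0,0,0,0],[0,0,0,0,0,0,0],[0,0,0,0,0,0,0]]}}

```text
time: 15.8
tool_pos: [0.4773, -0.0672, 0.2113]
ee_rot: [-3.142, -0.0, 1.848]
wrist_force: [-0.7, 0.7, -9.5]
width: 0.0619
finger_force: 29.7
```

>>> {"op": "apply_moves", "data": {"commands": [[0,0,0,0,0,0,0],[0,0,0,0,0,0,0],[0,0,0,0,0,0,0],[0,0,0,0,0,0,0],[0,0,0,0,0,0,0]]}}

```text
time: 16.3
tool_pos: [0.4774, -0.0672, 0.2114]
ee_rot: [3.142, -0.0, 1.848]
wrist_force: [0.8, -0.6, -9.9]
width: 0.0621
finger_force: 29.7
```

>>> {"op": "apply_moves", "data": {"commands": [[0,0,0,0,0,0,0],[0,0,0,0,0,0,0],[0,0,0,0,0,0,0],[0,0,0,0,0,0,0],[0,0,0,0,0,0,0]]}}

```text
time: 16.8
tool_pos: [0.4774, -0.0672, 0.2114]
ee_rot: [3.142, -0.0, 1.848]
wrist_force: [0.2, 0.9, -9.3]
width: 0.0622
finger_force: 29.7
```

>>> {"op": "apply_moves", "data": {"commands": [[0,0,0,0,0,0,0],[0,0,0,0,0,0,0],[0,0,0,0,0,0,0],[0,0,0,0,0,0,0],[0,0,0,0,0,0,0]]}}

```text
time: 17.3
tool_pos: [0.4774, -0.0672, 0.2114]
ee_rot: [3.142, -0.0, 1.848]
wrist_force: [-0.2, 0.1, -10.4]
width: 0.0622
finger_force: 29.7
```

```bash
python3 chk.py; python3 - <<'E'
from h import *
s=snapshot("wrist");t=snapshot("side")
a=cv2.resize(s["pixels"][120:260,180:340],(457,400),interpolation=cv2.INTER_CUBIC)
b=cv2.resize(t["pixels"][140:280,170:290],(343,400),interpolation=cv2.INTER_CUBIC)
save({"pixels":np.hstack([a,b])},"k.png")
E
```

```text
17.3 [ 0.4774 -0.0672  0.2114] 0.06215437035804353 [ -0.1604   0.1037 -10.386 ]
peak_tip 0.75 0.021719735822576903 1.889638753998303
live_tip 0.6 0.022295108074002805 1.796825664588656
caddy [ 0.4755 -0.0728  0.0354]
scale_grip [ 0.4744 -0.0731  0.2265]
```

View pics/k.png

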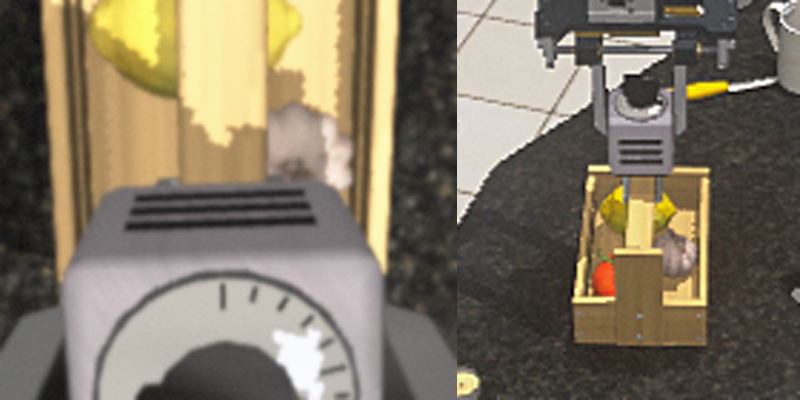

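The picture shows the caddy hanging level and clear, with the hook drawn out and the peak and live pointers close (1.89 and 1.80). Lowering gently.

>>> {"op": "apply_moves", "data": {"commands": [[0,0,0,0,0,-0.001,0],[0,0,0,0,0,-0.003,0],[0,0,0,0,0,-0.006,0],[0,0,0,0,0,-0.009,0],[0,0,0,0,0,-0.012,0]]}}

```text
time: 18.35
tool_pos: [0.4772, -0.0672, 0.199]
ee_rot: [-3.141, -0.0, 1.848]
wrist_force: [-0.1, -0.1, -9.5]
width: 0.0623
finger_force: 29.7
```

>>> {"op": "apply_moves", "data": {"commands": [[0,0,0,0,0,-0.002,0],[0,0,0,0,0,-0.004,0],[0,0,0,0,0,-0.006,0],[0,0,0,0,0,-0.008,0],[0,0,0,0,0,-0.01,0]]}}

```text
time: 18.85
tool_pos: [0.4774, -0.0672, 0.1893]
ee_rot: [3.141, 0.0, 1.848]
wrist_force: [0.1, 0.3, -9.0]
width: 0.0619
finger_force: 29.7
```

>>> {"op": "apply_moves", "data": {"commands": [[0,0,0,0,0,-0.002,0],[0,0,0,0,0,-0.004,0],[0,0,0,0,0,-0.006,0],[0,0,0,0,0,-0.008,0],[0,0,0,0,0,-0.01,0]]}}

```text
time: 19.35
tool_pos: [0.4774, -0.0674, 0.1796]
ee_rot: [3.141, 0.0, 1.848]
wrist_force: [-0.2, -0.2, -7.8]
width: 0.0621
finger_force: 29.7
```

>>> {"op": "apply_moves", "data": {"commands": [[0,0,0,0,0,-0.002,0],[0,0,0,0,0,-0.004,0],[0,0,0,0,0,-0.006,0],[0,0,0,0,0,-0.008,0],[0,0,0,0,0,-0.01,0]]}}

```text
time: 19.85
tool_pos: [0.4773, -0.0673, 0.1697]
ee_rot: [3.141, 0.0, 1.848]
wrist_force: [-0.7, -0.4, -3.8]
width: 0.0619
finger_force: 29.8
```

>>> {"op": "apply_moves", "data": {"commands": [[0,0,0,0,0,-0.002,0],[0,0,0,0,0,-0.004,0],[0,0,0,0,0,-0.006,0],[0,0,0,0,0,-0.008,0],[0,0,0,0,0,-0.009,0]]}}

```text
time: 20.35
tool_pos: [0.4773, -0.0673, 0.1605]
ee_rot: [-3.142, 0.0, 1.848]
wrist_force: [-3.2, -1.2, -2.4]
width: 0.0627
finger_force: 29.8
```

```bash
python3 chk.py
```

```text
20.35 [ 0.4773 -0.0673  0.1605] 0.06269731966904445 [-3.2014 -1.2443 -2.4196]
peak_tip 0.94 0.021974653110462258 1.8341915433652844
live_tip 0.58 0.021671099520341092 0.11585755034747239
caddy [ 0.4748 -0.0678  0.0129]
scale_grip [ 0.479  -0.0699  0.1762]
```

>>> {"op": "apply_moves", "data": {"commands": [[0,0,0,-0.0003,0,-0.0005,0],[0,0,0,-0.0006,0,-0.001,0],[0,0,0,-0.001,0,-0.0015,0],[0,0,0,-0.001,0,-0.002,0],[0,0,0,-0.001,0,-0.002,0]]}}

```text
time: 21.3
tool_pos: [0.477, -0.0671, 0.1587]
ee_rot: [3.14, 0.0, 1.848]
wrist_force: [-1.2, 0.6, -2.9]
width: 0.0622
finger_force: 29.8
```

>>> {"op": "apply_moves", "data": {"commands": [[0,0,0,0,0,-0.0005,0],[0,0,0,0,0,-0.001,0],[0,0,0,0,0,-0.001,0],[0,0,0,0,0,-0.001,0],[0,0,0,0,0,-0.001,0]]}}

```text
time: 21.8
tool_pos: [0.4768, -0.0671, 0.1577]
ee_rot: [3.14, 0.0, 1.848]
wrist_force: [1.3, 0.7, 0.0]
width: 0.0625
finger_force: 29.8
```

```bash
python3 chk.py
```

```text
21.8 [ 0.4768 -0.0671  0.1577] 0.06251284055240998 [1.2543 0.7211 0.0137]
peak_tip 0.89 0.02199923165155053 1.858709514724845
peak_tip 0.18 0.04538990311178246 0.2487630164951602
live_tip 0.43 0.02009184956763971 0.002679857193782831
caddy [ 0.4815 -0.0649  0.0089]
scale_grip list index out of range
```

The foot is on the rail (force about 0), live is back at 0 and peak is still about 1.85. Releasing.

>>> {"op": "apply_moves", "data": {"commands": [[0,0,0,0,0,0,72],[0,0,0,0,0,0,80],[0,0,0,0,0,0,100],[0,0,0,0,0,0,100],[0,0,0,0,0,0,100]]}}

```text
time: 22.7
tool_pos: [0.4762, -0.0673, 0.1573]
ee_rot: [-3.141, -0.0, 1.848]
wrist_force: [1.2, -1.1, -0.1]
width: 0.093
finger_force: 0.0
```

>>> {"op": "apply_moves", "data": {"commands": [[0,0,0,0,0,0,100],[0,0,0,0,0,0,100],[0,0,0,0,0,0.01,100],[0,0,0,0,0,0.02,100],[0,0,0,0,0,0.035,100]]}}

```text
time: 23.2
tool_pos: [0.4762, -0.0672, 0.1933]
ee_rot: [-3.141, -0.0, 1.848]
wrist_force: [-0.5, 1.0, 1.1]
width: 0.0942
finger_force: 0.0
```

>>> {"op": "apply_moves", "data": {"commands": [[0,0,0,0,0,0.025,100],[0,0,0,0,0,0.055,100],[0,0,0,0,0,0.085,100],[0,0,0,0,0,0.11,100],[0,0,0,0,0,0.12,100]]}}

```text
time: 23.7
tool_pos: [0.4774, -0.0675, 0.317]
ee_rot: [3.135, 0.004, 1.848]
wrist_force: [-0.0, -0.0, -0.1]
width: 0.0941
finger_force: 0.0
```

```bash
python3 - <<'E'
from h import *
o=get_obs();print(o["time"],o["tool_pos"],o["wrist_force"])
s=snapshot("wrist");S={c:snapshot(c) for c in("side","top")}
for q,z in(("peak_tip",.2155),("live_tip",.2135)):
  for x in place_of("wrist",q)[:1]:
    X=atz(s,x["pixel"],z);d=X[:2]-[.477,-.067];print(q,x["score"],np.linalg.norm(d),np.arctan2(d[0],d[1])+.28)
for q in("caddy","scale_grip","mug","tin","peeler"):
    try: print(q,tri([(S[c],place_of(c,q)[0]["pixel"]) for c in S]))
    except Exception as e: print(q,e)
b=cv2.resize(S["side"]["pixels"][140:280,170:290],(343,400),interpolation=cv2.INTER_CUBIC)
a=cv2.resize(s["pixels"][60:280,130:380],(455,400),interpolation=cv2.INTER_CUBIC)
save({"pixels":np.hstack([a,b])},"l.png")
E
```

```text
23.7 [ 0.47735533 -0.0674566   0.31702513] [-0.02077813 -0.04605843 -0.08844569]
peak_tip 0.82 0.02189774988844338 1.8939801779699232
live_tip 0.53 0.01987657151648859 -0.01844481238162965
caddy [ 0.47388522 -0.06488385  0.00205828]
scale_grip [ 0.47031945 -0.06853801  0.23799828]
mug [0.54556997 0.3467324  0.0044812 ]
tin [ 5.24721604e-01 -3.86181989e-01  4.09733625e-04]
peeler [ 0.44276371  0.29695276 -0.01577957]
```

View pics/l.png

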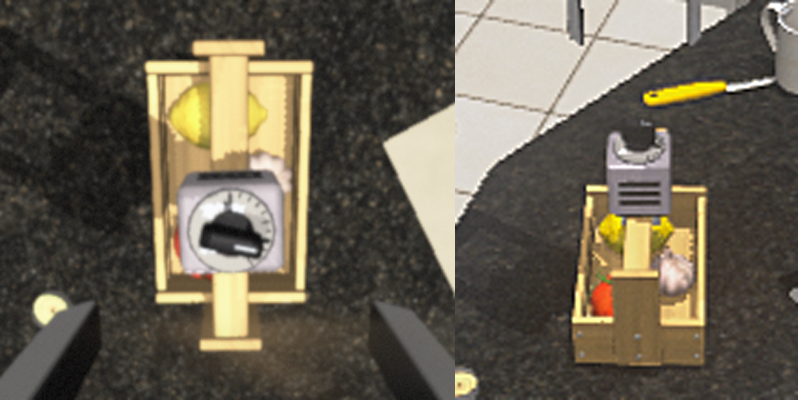

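The scale stands upright on the rail, the caddy is down where it stood with its produce in it, and the peak pointer is at about 1.89 rad. Handing in.

```bash
python3 -c "
from bench import *
print(close_job())"
```

```text
the job is handed in; nothing more can be done
None
```

The weighing is finished and the job is handed in, though no verdict came back: the knob was reset, the caddy hung still and was set back down where it stood, and the peak pointer was left at about 1.89 rad, roughly 0.7 kg.

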